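# Clear the spent core out of the label printer

## Task

The label printer has run out: squeeze the two black tabs on the sides of its nose together so that its cover springs open, and leave the cover open for the next roll. Lift out the empty cardboard core and push it down through the sprung flap in the top of the grey waste box, holding the flap open with it while you let it drop inside, so that the flap closes again behind it. Do not disturb the fresh label roll and the black tape that stand near by.

Things in the scene. Friction and masses are not known exactly. Their poses are not given: they have to be found in the camera images.
- printer: Narrow grey label printer, 144 mm long (x), 47 mm wide (y), screwed to the bench on a foot plate 176 x 82 x 4 mm; black cover, shut: 81 mm high at the back, 63 mm at the nose. Origin under its middle on the bench; x points from the nose (x = -80 mm) to the rear (x = +64 mm), z up. The rim of its grey tub is at z = 56 mm.
- bay (a point): Middle of the floor of the printer's roll bay, at x = +11 mm, y = 0, z = 22 mm in the printer's frame. The bay is 92 mm long (x), 40 mm wide (y) and 34 mm deep below the rim, open from above once the cover is up; two steel rollers of 6 mm diameter lie across its floor, 11 mm before and behind this point.
- tab_left (a joint): Travel of the black release tab on the left (+y) cheek of the printer's nose, in m: 0 out, grows as it is pressed in towards the middle, stop at 0.0085. Takes 2 N to start, 8 N at the stop; springs back when let go. The cover is freed only while both tabs are in by 4 mm or more at the same time.
- tab_right (a joint): The same for the tab on the right (-y) cheek.
- tab_left_pad (a point): Middle of the outer face of the left tab, 26 mm long (x), 18 mm high. Out, it lies at x = -58, y = +32.5, z = 43 mm in the printer's frame; it moves in with the tab. The two tabs' faces are 65 mm apart when out, 48 mm when both are fully in.
- tab_right_pad (a point): The same for the right tab (y = -32.5 mm).
- cover (a joint): Angle of the printer's black cover, rad: 0 shut, 2.7 fully open. Hinged on the printer's upper rear edge (axis along y at x = +62, z = 58 mm in its frame). Freed, a weak damped spring swings it up and over to the rear in about 2 s and holds it there, 25 degrees above level. It leans on a gripper above it (about 1 N) and goes on when that leaves.
- core: Spent label core: empty brown cardboard tube, 32 mm outside diameter, 36 mm long, about 30 g. Origin at its centre, y along its axis. It lies across the rollers in the bay, axis along the printer's y, centre at about x = +11, z = 40.5 mm in the printer's frame, top level with the rim, 30 mm free before and behind: grip it across its diameter, along the printer's x.
- waste_box: Closed grey sheet-metal box, 124 mm deep (x), 110 mm wide (y), 140 mm high, screwed to the bench by side flanges. Origin under its middle on the bench; x points away from its front (clean-out door with a small dark pull), z up. Its top has a mouth 98 mm (x) by 80 mm (y), closed by a steel flap; inside it is empty.
- mouth (a point): Middle of the mouth in the top of the waste box, level with the top (z = 140 mm). With the core gripped along the box's x, over this point, and its centre pushed 30 mm below the top, the finger nearer the hinge holds the flap about 1 rad open and the core hangs free of it.
- flap (a joint): Angle of the flap, rad: 0 shut (level with the top), grows as it is pushed down into the box, stop at 1.4. Hinged along the mouth's far edge (axis along y at x = +48 mm in the box's frame); its free edge is at the front (x = -46 mm). A spring of 0.08 to 0.11 N m shuts it; the core's weight alone does not open it.
- label_roll: Bystander: fresh small roll of white labels standing on its end, 48 mm across, 36 mm high. Origin under its middle.
- tape_black: Bystander: small black tape roll lying flat, 53 mm across, 19 mm high.

How it is judged:
By the outcome, as a careful person would: the job done as asked, in the order asked, and still so for the second after the job is handed in, with the robot touching nothing.
It also fails if it takes over 51 s, if anything falls off the work surface, if the arm or the gripper's body presses on something with over 40 N, if the wrist force passes 120 N, or if a joint passes its speed limit or range.

## Robot

A 7-joint arm with a two-finger parallel gripper is mounted at the origin on a cart in front of the work surface, level with it; the furniture and walls round the work are solid. World frame = base frame: x ahead of the robot, y to its left, z up, the work surface at z = 0. Lengths are in m, angles in rad, forces in N, time in s.
With the tool pointing down it reaches from about 0.4 to 0.875 m from the base axis. Payload 19.3 kg.
Tool frame: the origin (TCP) lies on the centre line of the jaws, within the pads' length; the fingertips stand ctrl.nose_length ahead of it and the grasp point (between the pads) lies 3 mm ahead of it (ctrl.nose_length is the distance from the TCP to the fingertips, in m); z points along the fingers, y is the line along which they close (so a half turn about z gives the same grasp; the last joint's range is limited). The gripper opens to 85 mm and grips with 20 to 120 N. Pads are 22 mm wide; open, the fingers measure 114 mm over their backs; the gripper's body (76 mm by 85 mm) begins 54 mm behind the grasp point. The pads swing forward as they close: fully open they stand 13 mm farther back than shut.
Start: joints at [1.125, 0.521, -0.036, 1.599, 0.021, 1.021, -0.113], TCP at [0.229, -0.581, 0.253] pointing down, gripper open.
Joint ranges: [-2.91, 2.91], [-0.3, 2.13], [-1.5, 1.42], [0.17, 2.43], [-1.26, 4.41], [0.16, 1.93], [-2.52, 2.52]. Speed limits (rad/s): [1.89, 1.89, 2.39, 2.39, 3.01, 3.01, 3.01].

## Interface

Orientations are given as a 3x3 rotation matrix whose columns are the frame's x, y, z axes.
In Python, from workcell import get_state, optics, ctrl gives the robot as it stands.
- The arm moves only by the tool arm_command, never from a script. Its argument "motion" is a list of rows, each a list of 5 numbers: the shift along the world's x, y, z as a fraction of full scale, then the turn about the world's z as a fraction of full scale, then the opening, from -1 (shut) to 1 (fully open). In form: [[tx, ty, tz, turn, claw], ...]. A call has exactly 5 rows; each row shifts and turns the commanded pose from where the row before left it; what a row does not reach is not made up. Full scale, the value 1, is 0.12 m for a shift and 90 degrees for a turn. A row lasts 1/10 s, in which the tool goes at most 50 mm and 8.59 degrees, less where a joint would pass 70% of its speed; a pose out of reach is approached as far as the arm can. A call with a number of a shift or a turn outside -1 to 1 is refused whole. A call with a gripper value outside its range is refused whole. The fingers move at their own pace and stop on an object; the grip force is fixed at half the most. Time passes only in rows, so rows that do not move let the fingers close, or fill a call up. It gives the time, the measured TCP pose, the force, the opening and the grip force at its end, in the units of the state.
- get_state(): the state, without advancing time (a new reading comes with each control period).
- optics.read_camera(name): name is "scene" or "top" or "wrist"; returns a dict with "img" (400x640x3 uint8, red, green, blue), "depth" (400x640 float32, m along the optical axis (not along the pixel's ray), 0 where there is no reading), "K" (3x3 intrinsics, pixels), "D" ([k1, k2, p1, p2, k3] as OpenCV has them; the pictures are not rectified), "eye" and "attitude" of the camera in the world; the wrist camera has in their place "hand_eye" (4x4, takes a point from camera to tool coordinates, whose origin is the TCP and whose axes are the flange's). Camera axes: x right, y down, z forward; pixel columns grow to the right and rows downward; lengths in m; the calibration is good to about 2 mm. A picture is of the moment at which its call begins: read the wrist's pose just before it.
- ctrl.finish_job(): hands the job in; it is judged then, once.
The state is a dict: "time": time; "q": joint angles; "joint_vel": joint speeds; "joint_torque": joint torques, N m; "eef_pos": TCP position; "ee_rot": TCP orientation; "contact_force": force on the tool from outside, world axes, zero at the start; "ft_torque": the same for the moment, N m; "opening": opening from 0.0 (shut) to 1.0 (fully open); "finger_force": force on a finger pad.
Only numpy, scipy, OpenCV 4.12 (cv2) and the standard library are available. Lean on these libraries where they do the work, as an engineer would, in place of code of your own. Each camera call takes 0.05 s, during which the arm holds its last target. There are 200 camera calls.

## Working session

There is one attempt and no reset: what is moved stays moved. The work goes in short steps, Python scripts to look and compute and a tool call to move; the robot and the scene stay as the last step left them, time stands still between calls to the robot, and variables do not carry over. Pictures are saved under pics/ and viewed, at most 11 in all, crops included, and the job is handed in when it is done.

Besides the shell and the picture viewer there is one more tool, called as name(argument=value, ...) on one line, values as JSON. arm_command: Moves the arm, as the interface text tells. Its arguments: {"type":"object","properties":{"motion":{"type":"array"}},"required":["motion"]}

```bash
mkdir -p pics
cat > h.py <<'E'
import numpy as np, cv2
from workcell import get_state, optics, ctrl
def cam(n):
    s=get_state(); c=optics.read_camera(n)
    if n=="wrist":
        T=np.eye(4);T[:3,:3]=s["ee_rot"];T[:3,3]=s["eef_pos"]; T=T@np.array(c["hand_eye"])
    else:
        T=np.eye(4);T[:3,:3]=c["attitude"];T[:3,3]=c["eye"]
    c["T"]=T; return c
def cloud(c):
    h,w=c["depth"].shape; u,v=np.meshgrid(np.arange(w),np.arange(h))
    p=cv2.undistortPoints(np.stack([u,v],-1).reshape(-1,1,2).astype(float),np.array(c["K"]),np.array(c["D"])).reshape(h,w,2)
    d=c["depth"].astype(float)
    P=np.dstack([p*d[...,None],d])@c["T"][:3,:3].T+c["T"][:3,3]
    P[d==0]=np.nan; return P
def save(n,im): cv2.imwrite("pics/"+n+".png",im[...,::-1])
E
python3 - <<'E'
from h import *
s=get_state(); print({k:np.round(v,3).tolist() for k,v in s.items()}, ctrl.nose_length)
for n in("top","scene"):
    c=cam(n); save(n,c["img"]); np.savez(n,P=cloud(c)); print(n,np.round(c["T"],3).tolist())
E
```

```text
{'time': 0.0, 'q': [1.125, 0.522, -0.036, 1.6, 0.021, 1.021, -0.113], 'joint_vel': [0.0, -0.0, -0.003, 0.001, -0.001, -0.0, -0.0], 'joint_torque': [0.001, -92.712, 1.98, -36.994, 0.018, 0.008, -0.0], 'eef_pos': [0.229, -0.581, 0.253], 'ee_rot': [[0.93, 0.367, -0.001], [0.367, -0.93, 0.001], [-0.0, -0.001, -1.0]], 'contact_force': [-0.23, -0.48, -0.203], 'ft_torque': [-0.013, -0.028, 0.0], 'finger_force': 0.0, 'opening': 0.998} 0.022
top [[0.007, -0.997, 0.073, 0.466], [-1.0, -0.007, -0.005, 0.005], [0.005, -0.073, -0.997, 1.142], [0.0, 0.0, 0.0, 1.0]]
scene [[-0.629, -0.532, 0.567, 0.072], [-0.777, 0.442, -0.448, 0.359], [-0.012, -0.723, -0.691, 0.69], [0.0, 0.0, 0.0, 1.0]]
```

View pics/top.png

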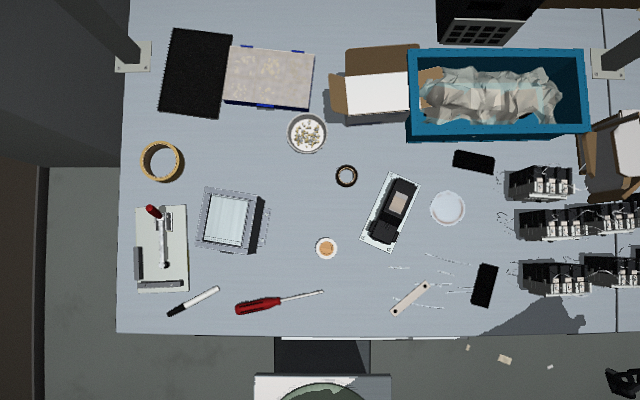

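View pics/scene.png

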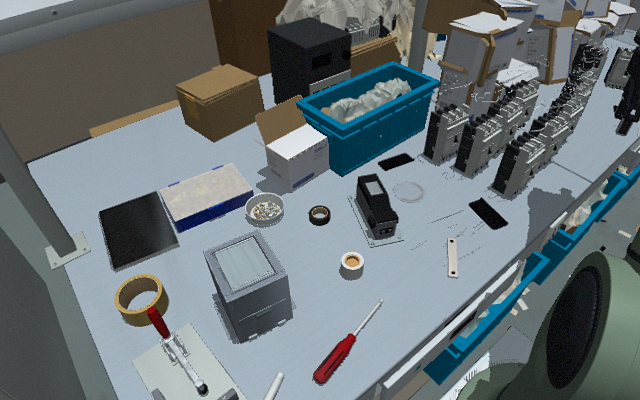

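Top view: the printer is around (390,212) with its nose at the lower end, about (380,235). The waste box is around (230,220), the label roll at (326,248) and the black tape at (346,175).

Run:
```python
from h import *
c=cam("top"); im=c["img"]
a=cv2.resize(im[160:265,350:450],None,fx=4,fy=4,interpolation=cv2.INTER_CUBIC)
b=cv2.resize(im[175:265,180:280],None,fx=4,fy=4,interpolation=cv2.INTER_CUBIC)
b=cv2.copyMakeBorder(b,0,a.shape[0]-b.shape[0],0,0,cv2.BORDER_CONSTANT)
save("crop",np.hstack([a,b]))
P=np.load("top.npz")["P"]
def rect(n,m,reg):
    m2=np.zeros_like(m); y0,y1,x0,x1=reg; m2[y0:y1,x0:x1]=m[y0:y1,x0:x1]
    q=P[m2][:,:2].astype(np.float32); print(n,len(q),cv2.minAreaRect(q*1000), np.nanmedian(P[m2],0).round(4))
z=P[...,2]
pr=(155,265,350,425)
rect("printer>50",(z>.052)&(z<.09),pr); rect("printer>70",(z>.068)&(z<.09),pr)
bx=(175,265,180,280)
rect("box top",(z>.125)&(z<.16),bx)
rect("roll",(z>.028)&(z<.045),(230,265,305,345)); rect("tape",(z>.012)&(z<.03),(155,190,330,362))
S=np.load("scene.npz")["P"]
z=S[...,2]; m=(z>.125)&(z<.16); m[:, :195]=0;m[:,300:]=0;m[:220]=0
print("scene box",cv2.minAreaRect(S[m][:,:2].astype(np.float32)*1000))
z=S[...,2]; m=(z>.052)&(z<.09); m[:, :350]=0;m[:,405:]=0;m[:170]=0;m[250:]=0
print("scene pr",cv2.minAreaRect(S[m][:,:2].astype(np.float32)*1000))
```

```text
printer>50 1500 ((531.0557861328125, -153.58792114257812), (64.01837921142578, 146.43719482421875), 66.2728042602539) [ 0.5274 -0.1526  0.078 ]
printer>70 954 ((540.783447265625, -158.5814208984375), (47.728118896484375, 111.83552551269531), 65.85967254638672) [ 0.5489 -0.1615  0.0803]
box top 3202 ((502.49359130859375, 201.00778198242188), (112.46766662597656, 124.84404754638672), 81.07450866699219) [0.5028 0.1996 0.1395]
roll 300 ((445.5641174316406, -6.085134506225586), (44.86152267456055, 44.95713424682617), 0.4421493113040924) [ 0.4455 -0.0061  0.0357]
tape 218 ((612.0006713867188, -51.27094650268555), (49.18386459350586, 50.721458435058594), 0.27636784315109253) [ 0.6132 -0.0512  0.0179]
scene box ((500.46624755859375, 201.96035766601562), (110.10050201416016, 126.92267608642578), 81.11776733398438)
scene pr ((526.8765869140625, -151.21286010742188), (61.436187744140625, 142.91943359375), 66.70655059814453)
```

View pics/crop.png

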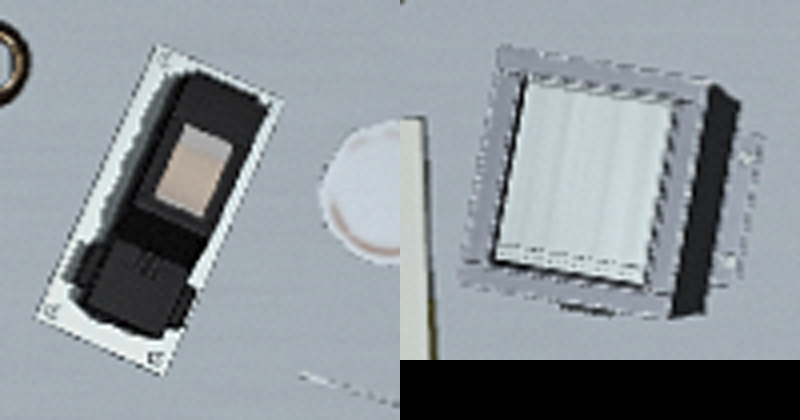

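The depth data gives these poses, which match the stated sizes:
- **Printer:** origin ≈ (0.536, -0.156), x axis at about -23.5° (rear away from the robot).
- **Box:** (0.5015, 0.2015), x axis at about -8.9°, with the door pull facing the robot.

I'll move above the tabs first and check with the wrist camera.

arm_command(motion=[[0.177,0.311,0,-0.0417,1],[0.177,0.311,0,-0.0417,1],[0.177,0.311,0,-0.0417,1],[0.177,0.311,0,-0.0417,1],[0.177,0.311,0,-0.0417,1]])

```text
time: 0.65
eef_pos: [0.336, -0.3932, 0.2532]
ee_rot: [[0.999, 0.045, -0.0], [0.045, -0.999, 0.0], [-0.0, -0.0, -1.0]]
contact_force: [1.3, 0.3, 0.1]
opening: 0.999
finger_force: 0.0
```

arm_command(motion=[[0.177,0.311,0,-0.0417,1],[0.177,0.311,0,-0.0417,1],[0.177,0.311,0,-0.0417,1],[0.177,0.311,0,-0.0417,1],[0.177,0.311,0,-0.0417,1]])

```text
time: 1.15
eef_pos: [0.4423, -0.2065, 0.2533]
ee_rot: [[0.96, -0.278, 0.0], [-0.278, -0.96, -0.0], [0.0, 0.0, -1.0]]
contact_force: [0.9, 0.2, -0.4]
opening: 1.003
finger_force: 0.0
```

arm_command(motion=[[0.177,0.311,0,-0.0417,1],[0.177,0.311,0,-0.0417,1],[0,0,0,0,1],[0,0,0,0,1],[0,0,0,0,1]])

```text
time: 1.65
eef_pos: [0.4837, -0.1344, 0.2532]
ee_rot: [[0.917, -0.399, -0.0], [-0.399, -0.917, -0.0], [-0.0, 0.0, -1.0]]
contact_force: [0.5, -1.1, -0.2]
opening: 1.003
finger_force: 0.0
```

Run:
```python
from h import *
s=get_state(); print(s["eef_pos"],s["ee_rot"],s["q"])
c=cam("wrist"); P=cloud(c); z=P[...,2]; save("w1",c["img"])
for lo in (.052,.03):
    m=(z>lo)&(z<.09)&(np.hypot(P[...,0]-.536,P[...,1]+.156)<.11)
    print(lo,m.sum(),cv2.minAreaRect(P[m][:,:2].astype(np.float32)*1000))
# tab-level symmetric check in printer frame
t=np.radians(-23.5);R=np.array([[np.cos(t),np.sin(t)],[-np.sin(t),np.cos(t)]])
q=(P[...,:2]-[.5363,-.1556])@R.T
m=(z>.04)&(z<.056)&(abs(q[...,0]+.058)<.02)&(abs(q[...,1])<.05)&(abs(q[...,1])>.025)
print(np.nanmin(q[m],0),np.nanmax(q[m],0),m.sum())
```

```text
[ 0.4837484  -0.13438982  0.25317855] [[ 9.16774284e-01 -3.99405412e-01 -4.78839368e-04]
 [-3.99405568e-01 -9.16774295e-01 -2.89278113e-04]
 [-3.23448380e-04  4.56453845e-04 -9.99999844e-01]] [ 0.18519671  0.32744883 -0.04099129  1.91696459  0.01730968  0.89793966
 -1.84607763]
0.052 9513 ((530.9614868164062, -153.2953643798828), (63.04680252075195, 145.500732421875), 67.39836883544922)
0.03 9879 ((530.6495361328125, -154.311279296875), (65.45734405517578, 145.09872436523438), 66.44651794433594)
[-0.06967211 -0.03375246] [-0.0433058   0.03170923] 430
```

View pics/w1.png

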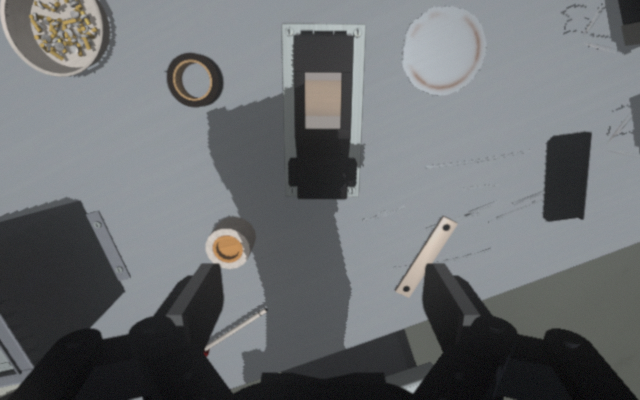

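The wrist view shows the printer aligned with the tool, tabs at about (293,178) and (352,178). The tab middle works out at (0.484, -0.134), directly below the TCP, so I'll go down.

arm_command(motion=[[0,0,-0.25,0,1],[0,0,-0.25,0,1],[0,0,-0.25,0,1],[0,0,-0.25,0,1],[0,0,-0.25,0,1]])

```text
time: 2.2
eef_pos: [0.4838, -0.1347, 0.1023]
ee_rot: [[0.916, -0.4, 0.0], [-0.4, -0.916, -0.0], [0.0, 0.0, -1.0]]
contact_force: [0.7, -1.5, -0.3]
opening: 0.997
finger_force: 0.0
```

arm_command(motion=[[0,0,-0.15,0,1],[0,0,-0.15,0,1],[0,0,-0.15,0,1],[0,0,0,0,1],[0,0,0,0,1]])

```text
time: 2.7
eef_pos: [0.484, -0.1343, 0.0496]
ee_rot: [[0.917, -0.4, -0.0], [-0.4, -0.917, -0.0], [-0.0, 0.0, -1.0]]
contact_force: [-0.2, -0.1, 0.3]
opening: 1.004
finger_force: 0.0
```

arm_command(motion=[[0,0,0,0,0.5],[0,0,0,0,0.4],[0,0,0,0,0.3],[0,0,0,0,0.25],[0,0,0,0,0.25]])

```text
time: 3.2
eef_pos: [0.4847, -0.1339, 0.0501]
ee_rot: [[0.917, -0.399, 0.001], [-0.399, -0.917, -0.0], [0.001, -0.0, -1.0]]
contact_force: [-0.1, -1.5, 8.5]
opening: 0.626
finger_force: 6.1
```

Both tabs are in by about 6 mm, and the upward force on the tool suggests the cover was freed and is leaning on the gripper. I'll release and leave upward, towards the nose.

arm_command(motion=[[0,0,0,0,0.22],[0,0,0,0,0.22],[0,0,0.02,0,0.4],[0,0,0.02,0,1],[0,0,0.02,0,1]])

```text
time: 3.7
eef_pos: [0.4844, -0.1335, 0.0569]
ee_rot: [[0.917, -0.399, 0.0], [-0.399, -0.917, 0.0], [0.0, -0.0, -1.0]]
contact_force: [0.7, -0.2, 0.1]
opening: 0.993
finger_force: 0.0
```

Run:
```python
from h import *
s=get_state(); print(s["eef_pos"],s["contact_force"],s["opening"])
c=cam("scene"); save("s2",cv2.resize(c["img"][130:270,310:450],None,fx=4,fy=4))
```

```text
[ 0.48441685 -0.13348507  0.05693174] [ 0.70123953 -0.20954738  0.12121577] 0.9931652515864744
```

View pics/s2.png

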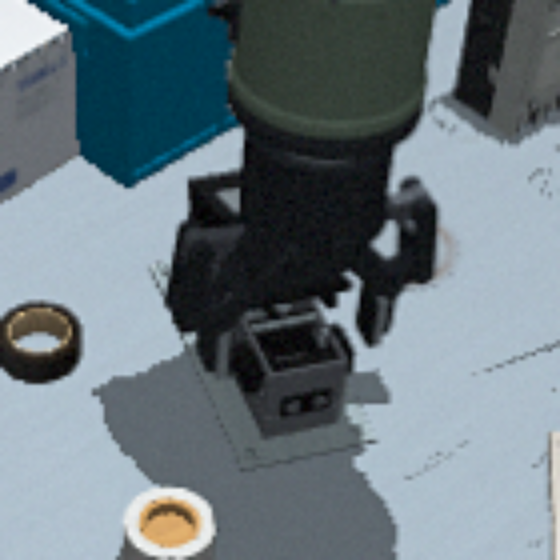

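The cover is up (open nose at (295,350) in the crop), held back only by the gripper above it. I'll clear upward and back.

arm_command(motion=[[-0.05,0.02,0.2,0,1],[-0.1,0.04,0.3,0,1],[-0.15,0.065,0.35,0,1],[-0.1,0.04,0.35,0,1],[-0.1,0.04,0.35,0,1]])

```text
time: 4.25
eef_pos: [0.4233, -0.1086, 0.2443]
ee_rot: [[0.917, -0.399, 0.0], [-0.399, -0.917, 0.0], [0.0, -0.0, -1.0]]
contact_force: [1.1, 0.0, 0.7]
opening: 0.996
finger_force: 0.0
```

arm_command(motion=[[0,0,0.2,0.09,1],[0,0,0.2,0.09,1],[0,0,0,0.09,1],[0,0,0,0.09,1],[0,0,0,0.09,1]])

```text
time: 4.75
eef_pos: [0.4241, -0.1088, 0.2908]
ee_rot: [[0.955, 0.298, 0.001], [0.298, -0.955, -0.0], [0.0, 0.0, -1.0]]
contact_force: [-0.1, -0.0, -0.6]
opening: 1.0
finger_force: 0.0
```

arm_command(motion=[[0,0,0,0.09,1],[0,0,0,0.09,1],[0,0,0,0.09,1],[0,0,0,0.09,1],[0,0,0,0.09,1]])

```text
time: 5.25
eef_pos: [0.4241, -0.1089, 0.2906]
ee_rot: [[0.532, 0.847, 0.0], [0.847, -0.532, -0.0], [-0.0, 0.0, -1.0]]
contact_force: [0.3, 1.0, 0.2]
opening: 0.998
finger_force: 0.0
```

arm_command(motion=[[0,0,0,0.09,1],[0,0,0,0,1],[0,0,0,0,1],[0,0,0,0,1],[0,0,0,0,1]])

```text
time: 5.75
eef_pos: [0.4243, -0.1089, 0.2905]
ee_rot: [[0.415, 0.91, 0.0], [0.91, -0.415, -0.0], [-0.0, 0.0, -1.0]]
contact_force: [0.1, -0.0, -0.0]
opening: 1.001
finger_force: 0.0
```

Run:
```python
from h import *
s=get_state(); print(s["eef_pos"],s["ee_rot"],s["time"])
c=cam("wrist"); save("w3",c["img"]); np.savez("w3",P=cloud(c))
```

```text
[ 0.42425335 -0.10888708  0.29052388] [[ 4.15039520e-01  9.09803383e-01  3.85073997e-05]
 [ 9.09803383e-01 -4.15039518e-01 -5.11553362e-05]
 [-3.05592053e-05  5.62656487e-05 -9.99999998e-01]] 5.75
```

View pics/w3.png

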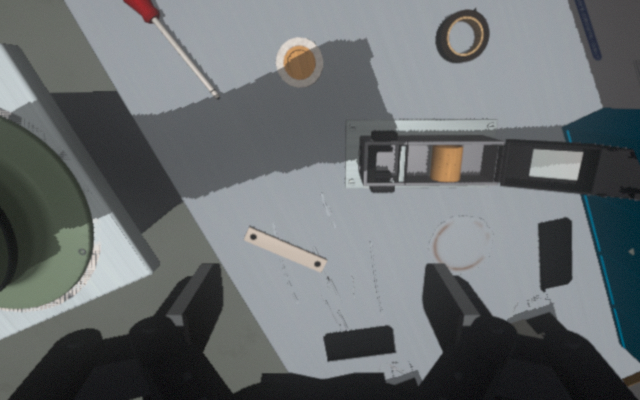

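The cover is fully open, lying to the right at about (560,165), and the core shows at (447,163) in the bay.

Run:
```python
from h import *
P=np.load("w3.npz")["P"]; im=cv2.imread("pics/w3.png")
h=cv2.cvtColor(im,cv2.COLOR_BGR2HSV); m=(h[...,1]>110)&(abs(h[...,0].astype(int)-14)<10)
m[:130]=0;m[200:]=0;m[:,:415]=0;m[:,:480]&=True;m[:,480:]=0
q=P[m]; q=q[q[:,2]>.035]; print(len(q),np.nanpercentile(q[:,2],[2,50,98]))
r=cv2.minAreaRect(q[:,:2].astype(np.float32)*1000); print(r)
# rim fit: tub points z .05-.06
z=P[...,2]; k=(z>.05)&(z<.061); k[:115]=0;k[205:]=0;k[:,:355]=0;k[:,498:]=0
k&=~m
rr=cv2.minAreaRect(P[k][:,:2].astype(np.float32)*1000); print(rr)
v=np.argwhere((z>.09)&(np.hypot(P[...,0]-.65,P[...,1]+.2)<.2)); print("cover",np.nanmax(P[100:200,500:,2]))
```

```text
872 [0.04695154 0.05424872 0.05718333]
((545.2888793945312, -162.96884155273438), (35.79319381713867, 28.80962562561035), 65.685791015625)
((528.7811889648438, -153.01528930664062), (65.78128814697266, 142.76918029785156), 66.05948638916016)
cover 0.12268235955679985
```

The core is at (0.5453, -0.163) with its top near z = 57 mm, as expected. Fully open fingers (114 mm) won't fit the 92 mm bay, so I'll go in with about 50 mm opening.

arm_command(motion=[[0.202,-0.0885,0,0.001,0.18],[0.202,-0.0885,0,0.001,0.18],[0.202,-0.0885,0,0.001,0.18],[0.202,-0.0885,0,0.001,0.18],[0.202,-0.0885,0,0.001,0.18]])

```text
time: 6.3
eef_pos: [0.5464, -0.1625, 0.2904]
ee_rot: [[0.407, 0.913, -0.0], [0.913, -0.407, -0.0], [-0.0, -0.0, -1.0]]
contact_force: [-0.3, 0.7, -0.0]
opening: 0.59
finger_force: 0.0
```

arm_command(motion=[[0,0,-0.25,0,0.18],[0,0,-0.25,0,0.18],[0,0,-0.25,0,0.18],[0,0,-0.25,0,0.18],[0,0,0,0,0.18]])

```text
time: 6.8
eef_pos: [0.5437, -0.1616, 0.1673]
ee_rot: [[0.407, 0.914, -0.005], [0.914, -0.407, 0.001], [-0.001, -0.005, -1.0]]
contact_force: [0.4, 0.2, 0.8]
opening: 0.592
finger_force: 0.0
```

Run:
```python
from h import *
s=get_state(); print(s["eef_pos"],s["ee_rot"],s["time"],s["opening"])
c=cam("wrist"); save("w4",c["img"])
```

```text
[ 0.54370733 -0.16156492  0.16731622] [[ 0.40657777  0.91360008 -0.00542273]
 [ 0.91361561 -0.40657696  0.00129986]
 [-0.00101721 -0.00548279 -0.99998445]] 6.8 0.5916693301735361
```

View pics/w4.png

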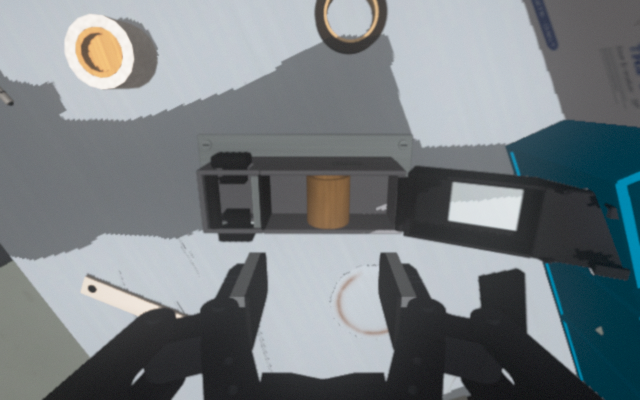

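The fingers (252 and 392) straddle the core (328) and the cover is clear to the right. I'll go down into the bay.

arm_command(motion=[[0.005,0,-0.2,0,0.18],[0.005,0,-0.2,0,0.18],[0,0,-0.2,0,0.18],[0,0,-0.1,0,0.18],[0,0,0,0,0.18]])

```text
time: 7.35
eef_pos: [0.5467, -0.162, 0.0865]
ee_rot: [[0.406, 0.914, -0.001], [0.914, -0.406, 0.0], [-0.0, -0.001, -1.0]]
contact_force: [0.7, -0.5, -0.4]
opening: 0.592
finger_force: 0.0
```

Run:
```python
from h import *
s=get_state(); print(s["eef_pos"],s["ee_rot"][:,2],s["contact_force"])
```

```text
[ 0.54665726 -0.16200693  0.08649619] [-7.67330024e-04  1.29325221e-04 -9.99999697e-01] [ 0.67465366 -0.48907293 -0.41812613]
```

arm_command(motion=[[-0.005,0,-0.1,0,0.18],[0,0,-0.1,0,0.18],[0,0,-0.1,0,0.18],[0,0,-0.01,0,0.18],[0,0,0,0,0.18]])

```text
time: 7.85
eef_pos: [0.5459, -0.162, 0.0489]
ee_rot: [[0.406, 0.914, -0.001], [0.914, -0.406, 0.0], [-0.0, -0.001, -1.0]]
contact_force: [-0.2, -0.4, -0.5]
opening: 0.596
finger_force: 0.0
```

arm_command(motion=[[0,0,0,0,-0.1],[0,0,0,0,-0.3],[0,0,0,0,-0.35],[0,0,0,0,-0.35],[0,0,0,0,-0.35]])

```text
time: 8.35
eef_pos: [0.5466, -0.1622, 0.05]
ee_rot: [[0.406, 0.914, 0.001], [0.914, -0.406, -0.0], [0.0, 0.001, -1.0]]
contact_force: [0.3, 0.6, 6.1]
opening: 0.354
finger_force: 59.0
```

Gripped at 59 N, so I'll lift.

arm_command(motion=[[0,0,0.05,0,-0.5],[0,0,0.2,0,-0.5],[0,0,0.3,0,-0.5],[0,0,0.35,0,-0.5],[0,0,0.35,0,-0.5]])

```text
time: 8.85
eef_pos: [0.5455, -0.1619, 0.2011]
ee_rot: [[0.406, 0.914, -0.001], [0.914, -0.406, 0.0], [-0.0, -0.001, -1.0]]
contact_force: [1.3, 0.2, -1.3]
opening: 0.355
finger_force: 59.4
```

arm_command(motion=[[0,0,0.3,0,-0.5],[0,0,0.1,0,-0.5],[0,0,0,0,-0.5],[0,0,0,0,-0.5],[0,0,0,0,-0.5]])

```text
time: 9.35
eef_pos: [0.5454, -0.1619, 0.2458]
ee_rot: [[0.406, 0.914, -0.002], [0.914, -0.406, 0.001], [-0.0, -0.002, -1.0]]
contact_force: [0.7, 1.1, -0.7]
opening: 0.349
finger_force: 59.4
```

Run:
```python
from h import *
s=get_state(); print(s["eef_pos"],s["ee_rot"],s["time"],s["opening"],s["finger_force"])
c=cam("wrist"); save("w5",c["img"])
p=s["eef_pos"]; y=s["ee_rot"][:,1]; print((np.array([.5015,.2015])-p[:2])/.12, (-8.9-np.degrees(np.arctan2(y[1],y[0])))/90)
```

```text
[ 0.54537882 -0.1618913   0.24584077] [[ 4.05905995e-01  9.13911894e-01 -2.31806562e-03]
 [ 9.13914735e-01 -4.05905823e-01  5.65225991e-04]
 [-4.24349579e-04 -2.34794295e-03 -9.99997154e-01]] 9.35 0.3486839478424357 59.370049238204956
[-0.36565684  3.02826081] 0.1671997033158454
```

View pics/w5.png

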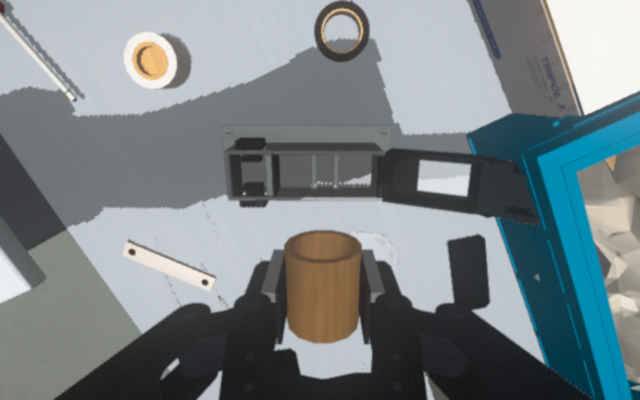

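The core is held between the pads at (325,285), the bay is empty and the cover stays open. Next, over to the mouth.

arm_command(motion=[[-0.0366,0.303,0,0.0167,-0.5],[-0.0366,0.303,0,0.0167,-0.5],[-0.0366,0.303,0,0.0167,-0.5],[-0.0366,0.303,0,0.0167,-0.5],[-0.0366,0.303,0,0.0167,-0.5]])

```text
time: 9.9
eef_pos: [0.5234, 0.0211, 0.2464]
ee_rot: [[0.282, 0.959, -0.001], [0.959, -0.282, -0.0], [-0.0, -0.001, -1.0]]
contact_force: [1.0, 0.0, -0.7]
opening: 0.35
finger_force: 59.4
```

arm_command(motion=[[-0.0366,0.303,0,0.0167,-0.5],[-0.0366,0.303,0,0.0167,-0.5],[-0.0366,0.303,0,0.0167,-0.5],[-0.0366,0.303,0,0.0167,-0.5],[-0.0366,0.303,0,0.0167,-0.5]])

```text
time: 10.4
eef_pos: [0.5014, 0.2029, 0.2464]
ee_rot: [[0.154, 0.988, -0.001], [0.988, -0.154, -0.0], [-0.001, -0.001, -1.0]]
contact_force: [0.8, 0.0, 0.6]
opening: 0.353
finger_force: 59.4
```

arm_command(motion=[[0,0,-0.1,0,-0.5],[0,0,-0.1,0,-0.5],[0,0,-0.1,0,-0.5],[0,0,0,0,-0.5],[0,0,0,0,-0.5]])

```text
time: 10.9
eef_pos: [0.5022, 0.2008, 0.211]
ee_rot: [[0.156, 0.988, -0.001], [0.988, -0.156, -0.0], [-0.001, -0.001, -1.0]]
contact_force: [0.1, -0.2, -0.0]
opening: 0.353
finger_force: 59.4
```

Run:
```python
from h import *
s=get_state(); print(s["eef_pos"],s["ee_rot"],s["time"],s["opening"],s["finger_force"])
c=cam("wrist"); P=cloud(c); save("w6",c["img"])
z=P[...,2]; b=(np.hypot(P[...,0]-.5015,P[...,1]-.2015)<.1)&(z>.125)&(z<.15)
print(b.sum(),cv2.minAreaRect(P[b][:,:2].astype(np.float32)*1000))
```

```text
[0.50222207 0.20078482 0.21099736] [[ 1.56327549e-01  9.87705008e-01 -7.17314935e-04]
 [ 9.87705132e-01 -1.56327868e-01 -4.11959093e-04]
 [-5.19030374e-04 -6.44095088e-04 -9.99999658e-01]] 10.9 0.3528255813621132 59.398396611213684
26954 ((502.3941345214844, 201.71983337402344), (110.15828704833984, 124.90644836425781), 81.07876586914062)
```

View pics/w6.png

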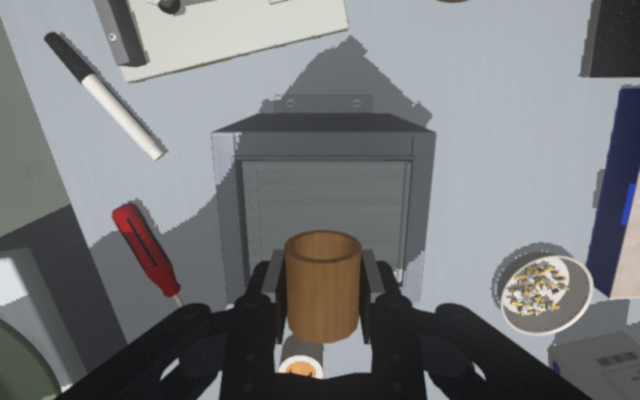

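The box top is at (0.5024, 0.2017), with the TCP over it to within 1 mm. I'll push down through the flap.

arm_command(motion=[[0,0.007,-0.1,0,-0.5],[0,0,-0.1,0,-0.5],[0,0,-0.1,0,-0.5],[0,0,-0.1,0,-0.5],[0,0,-0.1,0,-0.5]])

```text
time: 11.45
eef_pos: [0.5022, 0.2024, 0.1502]
ee_rot: [[0.155, 0.988, 0.0], [0.988, -0.155, -0.0], [0.0, 0.0, -1.0]]
contact_force: [1.0, -0.2, 2.8]
opening: 0.354
finger_force: 60.5
```

arm_command(motion=[[0,0,-0.1,0,-0.5],[0,0,-0.1,0,-0.5],[0,0,-0.1,0,-0.5],[0,0,-0.01,0,-0.5],[0,0,0,0,-0.5]])

```text
time: 11.95
eef_pos: [0.5016, 0.2024, 0.1136]
ee_rot: [[0.155, 0.988, -0.001], [0.988, -0.155, -0.001], [-0.001, -0.001, -1.0]]
contact_force: [-2.8, -0.3, -0.3]
opening: 0.349
finger_force: 61.5
```

The flap is pushing sideways on the far finger, as described. I'll release with a small opening and let the core drop.

arm_command(motion=[[0,0,0,0,-0.1],[0,0,0,0,-0.05],[0,0,0,0,-0.05],[0,0,0,0,-0.05],[0,0,0,0,-0.05]])

```text
time: 12.45
eef_pos: [0.5025, 0.2024, 0.1146]
ee_rot: [[0.155, 0.988, 0.001], [0.988, -0.155, 0.0], [0.0, 0.001, -1.0]]
contact_force: [0.9, -0.5, 6.6]
opening: 0.475
finger_force: 2.8
```

Run:
```python
from h import *
s=get_state(); print(s["eef_pos"],s["contact_force"],s["opening"])
c=cam("wrist"); save("w7",c["img"])
```

```text
[0.5024744  0.20242901 0.11455771] [ 0.94957795 -0.5497553   6.55983545] 0.4753605550527432
```

View pics/w7.png

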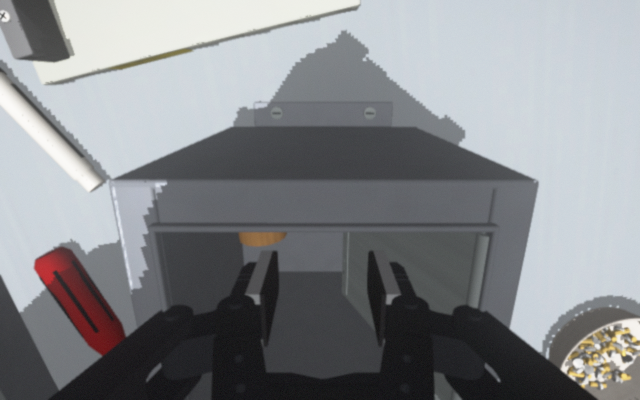

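The gap between the fingers is empty, the core (262,238) is lying down inside the box, and the flap is held by the right-hand finger. I'll withdraw straight up.

arm_command(motion=[[0,0,0.1,0,-0.05],[0,0,0.1,0,-0.05],[0,0,0.15,0,-0.05],[0,0,0.2,0,-0.05],[0,0,0.3,0,-0.05]])

```text
time: 13.0
eef_pos: [0.5016, 0.2021, 0.2172]
ee_rot: [[0.155, 0.988, -0.001], [0.988, -0.155, -0.0], [-0.001, -0.001, -1.0]]
contact_force: [0.5, -0.0, -0.5]
opening: 0.47
finger_force: 0.0
```

arm_command(motion=[[0,0,0.3,0,-0.05],[-0.1,-0.2,0.1,0,-0.05],[-0.1,-0.2,0,0,-0.05],[-0.1,-0.2,0,0,-0.05],[0,-0.2,0,0,-0.05]])

```text
time: 13.5
eef_pos: [0.4651, 0.1056, 0.2655]
ee_rot: [[0.154, 0.988, 0.001], [0.988, -0.154, 0.0], [0.0, 0.001, -1.0]]
contact_force: [0.5, -0.8, 0.0]
opening: 0.477
finger_force: 0.0
```

arm_command(motion=[[0,0,0,0,0],[0,0,0,0,0],[0,0,0,0,0],[0,0,0,0,0],[0,0,0,0,0]])

```text
time: 14.0
eef_pos: [0.4661, 0.107, 0.2641]
ee_rot: [[0.154, 0.988, -0.0], [0.988, -0.154, 0.0], [0.0, -0.0, -1.0]]
contact_force: [0.4, -0.2, -0.3]
opening: 0.498
finger_force: 0.0
```

Run:
```python
from h import *
c=cam("scene"); P=cloud(c); save("s8",c["img"])
t=np.radians(-8.9);R=np.array([[np.cos(t),np.sin(t)],[-np.sin(t),np.cos(t)]])
q=(P[...,:2]-[.5024,.2017])@R.T
m=(abs(q[...,0])<.03)&(abs(q[...,1])<.03)&(P[...,2]<.16); print(m.sum(),np.nanpercentile(P[m][:,2],[5,50,95]))
```

```text
930 [0.13573004 0.13726902 0.13884908]
```

View pics/s8.png

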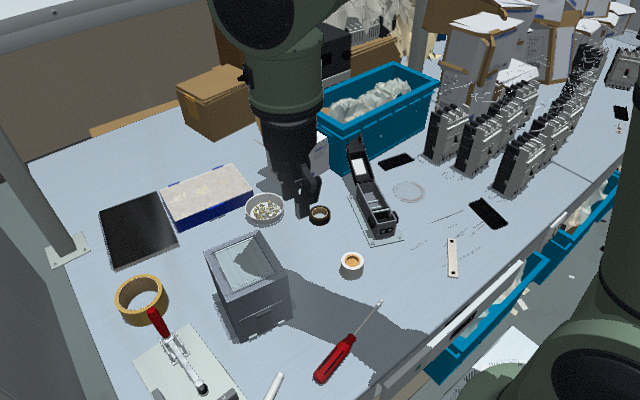

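The flap at (245,260) is shut and level (z = 137 mm), the printer cover is open at (360,165), and the roll (351,265) and tape (319,214) are where they were. I'll hand the job in.

```bash
python3 -c "
from workcell import ctrl
print(ctrl.finish_job())"
```

```text
the job is handed in; nothing more can be done
None
```

The job is done and handed in at about 14 s: the printer cover is left open, the core is inside the waste box with the flap shut behind it, and the label roll and tape were not touched.

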